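# Take the ware carrier out from under the drying shelf and hold it level

### The arm

A 6-joint arm with a two-finger parallel gripper is mounted at the origin on the work surface. World frame = base frame: x ahead of the robot, y to its left, z up, the work surface at z = 0. Lengths are in m, angles in rad, forces in N, time in s.
With the tool pointing down it reaches from about 0.275 to 0.75 m from the base axis. Payload 10.2 kg.
Tool frame: the origin (TCP) lies midway between the tips of the shut fingers; the grasp point (between the pads) lies 19 mm behind it (env.hold_point_z is the distance from the TCP to the grasp point, in m); z points along the fingers, y is the line along which they close (so a half turn about z gives the same grasp; the last joint's range is limited). The gripper opens to 85 mm and grips with 20 to 120 N. Pads are 22 mm wide; open, the fingers measure 114 mm over their backs; the gripper's body (76 mm by 85 mm) begins 54 mm behind the grasp point. The pads swing forward as they close: fully open they stand 13 mm farther back than shut.
Start: joints at [-1.33, 0.313, 1.498, -0, 1.331, -0.223], TCP at [0.235, -0.47, 0.231] pointing down, gripper open.
Joint ranges: [-2.94, 2.94], [-0.97, 2.17], [0.19, 2.56], [-1.23, 4.37], [0.02, 3.11], [-2.88, 2.88]. Speed limits (rad/s): [2.39, 2.39, 3.01, 3.14, 3.14, 3.14].

### API

Orientations are given as a unit quaternion [x, y, z, w].
In Python, from bench import env, kinematics, monitor, eyes, job gives the robot as it stands. The module is installed in compiled form; this text tells all that it offers. Calls block until the motion is done:
- env.reach(position, orientation): joint-space move of the TCP to a pose.
- env.movel(position, velocity=0.15, frame=None, guard=None): straight line of the TCP; frame=None keeps the orientation; velocity is the mean speed in m/s. With guard (N) it stops when the force on the tool has changed by that much, and returns True; else False.
- env.set_joints(angles): joint-space move.
- env.release() and env.close_gripper(effort=None): open the fingers fully, or close them until they stop; effort is the grip in N (None keeps the last).
- env.hold(seconds).
- kinematics.ik(position, orientation): joint angles nearest the present ones, or None.
- monitor.sense(): the state.
- eyes.grab_frame(name): name is "side" or "top"; returns a dict with "frame" (384x512x3 uint8, red, green, blue), "mtx" (3x3 intrinsics, pixels), "view" (4x4, takes a point from world to camera coordinates). Camera axes: x right, y down, z forward; pixel columns grow to the right and rows downward; lengths in m; the calibration is good to about 2 mm. A picture is of the moment at which its call begins. There is no depth.
A pose or a line that the arm cannot do raises env.MotionError and nothing moves.
- job.hand_in(): hands the job in; it is judged then, once.
The state is a dict: "clock": time; "joints": joint angles; "qvel": joint speeds; "joint_efforts": joint torques, N m; "position": TCP position; "ee_rot": TCP orientation; "contact_force": force on the tool from outside, world axes, zero at the start; "ft_torque": the same for the moment, N m; "finger_gap": opening from 0.0 (shut) to 1.0 (fully open); "gripper_force": force on a finger pad.
Only numpy, scipy, OpenCV 4.12 (cv2) and the standard library are available. Lean on these libraries where they do the work, as an engineer would, in place of code of your own. Each camera call takes 0.05 s, during which the arm holds its last target. There are 200 camera calls.

### The job

Draw the wooden ware carrier out by its handle from under the kiln shelf, without bumping the shelf or its props, and once it is right out lift it at least 10 cm off the table, level and steady all the way so that the soft clay pots in it stay standing. Finish while holding it still and level in the air in front of the shelf, ready to be handed over: do not put it down or let go. Leave everything else where it stands.

Things in the scene. Friction and masses are not known exactly. Their poses are not given: they have to be found in the camera images.
- carrier_handle (a point): middle of the ware carrier's handle: a round wooden dowel, 22 diameter, 236 long between the two end boards, level, along the tray's length (y) over its centre line, its axis 132 above the tray's underside. Point on the axis, half-way along; z up. The +y end sticks out of the stand by 115 to 150, the -y half is under the shelf
- carrier_tail (a point): the end of the carrier that is under the shelf at first: middle of the outer face of its -y end board, at handle height, 130 from the handle's middle
- stand: drying stand, fixed: beige kiln shelf 300 x 300, 16 thick, on four props 36 square, 180 high, one at each corner. Origin on the table under its centre; x, y along the shelf's edges. The carrier comes out towards +y: shelf edge there at y = +150, underside 180 above the table, opening between the props 224 wide (x -113 to +113)
- tumbler_mid (a point): tumbler of soft grey clay standing in the carrier, open at the top, 58 across and 72 high, about 120 g; the point is at its centre, half-way up. The tumbler, the vase and the lidded pot stand in a row along the tray, in any order, loose on its 9 mm floor
- vase_mid (a point): small vase with a narrow neck, same grey clay, standing in the carrier, 58 across and 70 high, about 220 g (the heaviest); the point is on its axis, half-way up
- lidded_pot_mid (a point): low lidded pot with a small knob, same grey clay, standing in the carrier, 58 across and 53 high, about 100 g; the point is on its axis, half-way up
- sculpture_a: loose two-lobed grey clay sculpture, about 80 x 145 and 68 high, on top of the kiln shelf; origin under its centre. Not to be disturbed
- cup: pale blue-green glazed cup, 72 across, 95 high, standing on top of the kiln shelf; origin under its centre. Not to be disturbed
- sponge: yellow sponge 75 x 115 and 40 high with a brick-coloured block on it (66 high in all), beside the way out of the carrier, on the stand's +x side; origin under its centre. Not to be disturbed
- bowl: steel bowl, 156 across, 50 high; origin under its centre. Not to be disturbed
- brush_pot: clay pot with brushes, 72 across, pot 85 high, brushes up to about 200; origin under its centre. Not to be disturbed
- slip_tub: closed tub with white lid, 106 across, 70 high; origin under its centre. Not to be disturbed
- turning_tool: turning tool with wooden handle lying on the table, 190 long, 17 thick; origin near its middle, x along it. Not to be disturbed
- carrier: the ware carrier: open plywood tray 140 wide (x), 260 long (y), side walls 45 high, at each end a gable-shaped board 12 thick, 150 high. Stands on the table; origin under the middle of its underside, axes as carrier_handle. Empty about 380 g (balance point under the handle's middle), about 820 g with the three pots; slides easily on two nylon runners (friction about 0.2)
Things that resemble listed ones, but are neither listed nor needed, are in the scene too. Leave any orange or yellow look-alike of the part that bears vase_mid alone.

How it is judged:
On the way:
1. the carrier has been drawn right out from under the kiln shelf (y of carrier_tail in the frame of stand above 0.15 m), for 0.1 s.
At the end, for the whole second after the job is handed in: The fingers hold the carrier in front of the shelf (far end past its edge within 1 cm, handle at most 35 cm out, 20 cm aside), underside 9 cm up or more, level within 0.09 rad, still (2 cm/s, 0.1 rad/s), touching nothing else listed; all three pots stand in it, upright within 0.2 rad (height (world z) of carrier_handle above 0.222 m and angle between carrier_handle's own z axis and vertical below 0.09 rad and linear speed of carrier below 0.02 m/s and angular speed of carrier below 0.1 rad/s and contact force between the fingers and carrier above 3 N and y of carrier_tail in the frame of stand above 0.14 m and y of carrier_handle in the frame of stand below 0.5 m and x of carrier_handle in the frame of stand between -0.2 and 0.2 m and contact force between carrier and stand below 0.3 N and contact force between carrier and sculpture_a below 0.3 N and contact force between carrier and cup below 0.3 N and contact force between carrier and sponge below 0.3 N and contact force between carrier and bowl below 0.3 N and contact force between carrier and brush_pot below 0.3 N and contact force between carrier and slip_tub below 0.3 N and contact force between carrier and turning_tool below 0.3 N and angle between each of tumbler_mid, vase_mid, lidded_pot_mid's own z axis and vertical below 0.2 rad and z of tumbler_mid in the frame of carrier_handle between -0.135 and -0.06 m and x of tumbler_mid in the frame of carrier_handle between -0.065 and 0.065 m and y of tumbler_mid in the frame of carrier_handle between -0.12 and 0.12 m and z of vase_mid in the frame of carrier_handle between -0.135 and -0.06 m and x of vase_mid in the frame of carrier_handle between -0.065 and 0.065 m and y of vase_mid in the frame of carrier_handle between -0.12 and 0.12 m and z of lidded_pot_mid in the frame of carrier_handle between -0.135 and -0.06 m and x of lidded_pot_mid in the frame of carrier_handle between -0.065 and 0.065 m and y of lidded_pot_mid in the frame of carrier_handle between -0.12 and 0.12 m); the arm keeps its last pose, push and grip.
It fails at once if the carrier is tipped by more than 15 degrees (angle between carrier_handle's own z axis and vertical above 0.26 rad).
It fails at once if a pot in the carrier falls over or is thrown out (angle between any of tumbler_mid, vase_mid, lidded_pot_mid's own z axis and vertical above 0.5 rad).
It fails at once if the carrier bumps the kiln shelf or its props hard (over 15 N) (contact force between carrier and stand above 15 N).
It fails at once if the robot strikes the kiln shelf or its props (over 15 N) (contact force between any of the arm, the fingers and stand above 15 N).
It fails at once if something else is moved by more than 3 cm (distance of any of sculpture_a, cup, sponge, bowl, brush_pot, slip_tub, turning_tool from where it was at the start of the episode above 0.03 m).
It also fails if it takes over 54 s, if anything falls off the work surface, if the arm or the gripper's body presses on something with over 40 N, if the wrist force passes 120 N, or if a joint passes its speed limit or range.

## Working session

There is one attempt and no reset: what is moved stays moved. The work goes in short steps, each a Python script; the robot and the scene stay as the last script left them, time stands still between calls to the robot, and variables do not carry over. Pictures are saved under pics/ and viewed, at most 10 in all, crops included, and the job is handed in when it is done.

```bash
mkdir -p pics; python3 - <<'E'
from bench import env, kinematics, monitor, eyes, job
import cv2,numpy as np
for n in("side","top"):
    f=eyes.grab_frame(n); cv2.imwrite(f"pics/{n}0.png",cv2.resize(f["frame"][:,:,::-1],(800,600),interpolation=cv2.INTER_CUBIC))
    cv2.imwrite(f"pics/{n}_raw.png",f["frame"][:,:,::-1])
    np.savez(f"{n}.npz",K=f["mtx"],V=f["view"]); print(n,f["mtx"],f["view"])
s=monitor.sense();print(s, env.hold_point_z)
E
```

```text
side [[400.88576247   0.         247.47900969]
 [  0.         400.88576247 194.7512409 ]
 [  0.           0.           1.        ]] [[-0.9500008  -0.31158281  0.02036265  0.5477882 ]
 [-0.21359646  0.60090753 -0.77025106  0.16374887]
 [ 0.22776092 -0.73608851 -0.63741562  1.36021783]
 [ 0.          0.          0.          1.        ]]
top [[400.6672525    0.         260.64682048]
 [  0.         400.6672525  192.24330442]
 [  0.           0.           1.        ]] [[-2.96427597e-04 -9.99991280e-01 -4.16550232e-03  8.68091325e-02]
 [-9.92999901e-01  7.86357616e-04 -1.18112570e-01  5.47442927e-01]
 [ 1.18114816e-01  4.10133156e-03 -9.92991475e-01  1.10904473e+00]
 [ 0.00000000e+00  0.00000000e+00  0.00000000e+00  1.00000000e+00]]
{'clock': 0.1, 'joints': array([-1.33039613e+00,  3.13376255e-01,  1.49832438e+00, -2.46907563e-05,
        1.33103383e+00, -2.23398454e-01]), 'qvel': array([-0.00067802, -0.00262548, -0.00360107,  0.00058127, -0.00100552,
        0.00053368]), 'joint_efforts': array([ 2.29073550e-03, -4.12898147e+01, -2.60144055e+01, -1.65355618e-04,
        3.05711714e-03,  1.51675272e-05]), 'position': array([ 0.23478705, -0.46932138,  0.23081524]), 'ee_rot': array([ 9.73230802e-01,  2.29829243e-01, -1.68432779e-05, -5.70785253e-04]), 'contact_force': array([-0.23520365,  0.24518399, -0.12832541]), 'ft_torque': array([0.00648232, 0.00935894, 0.02708603]), 'gripper_force': 0.0, 'finger_gap': 1.0019120002675974} 0.0187
```

View pics/side0.png

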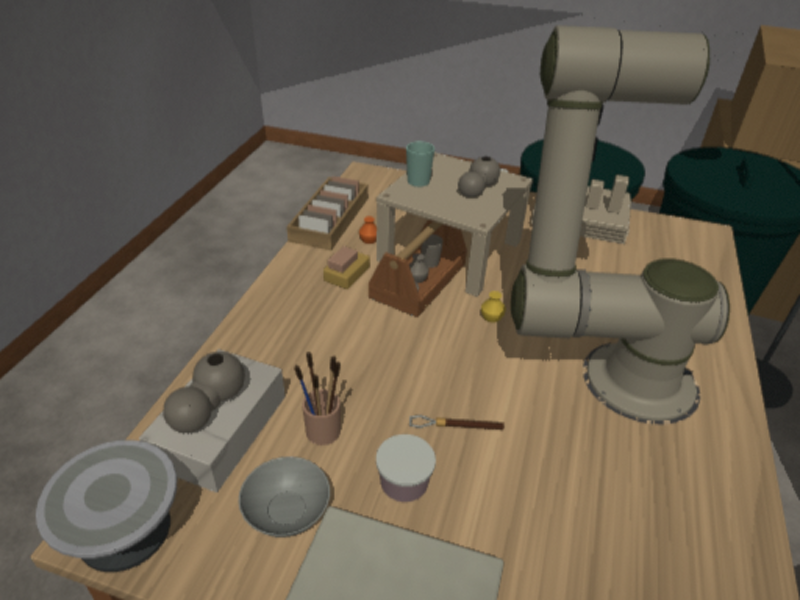

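View pics/top0.png

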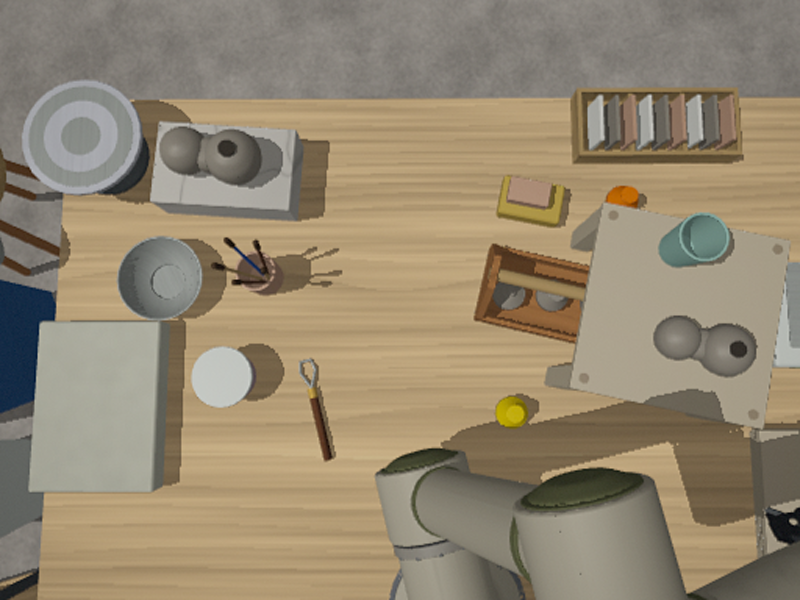

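Side view: shelf around (455,190), carrier around (420,270), with the sponge at (347,265). The yellow (493,307) and orange (369,230) vases outside are look-alikes. In the top view the handle runs from (503,280) to under the shelf edge at (583,292). I'll enlarge both.

```bash
python3 - <<'E'
import cv2,numpy as np
t=cv2.imread("pics/top_raw.png")[120:280,300:512]; s=cv2.imread("pics/side_raw.png")[85:210,220:350]
cv2.imwrite("pics/tc.png",cv2.resize(t,None,fx=3.75,fy=3.75,interpolation=cv2.INTER_CUBIC))
cv2.imwrite("pics/sc.png",cv2.resize(s,None,fx=4.8,fy=4.8,interpolation=cv2.INTER_CUBIC))
E
```

```text
(no output)
```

View pics/tc.png

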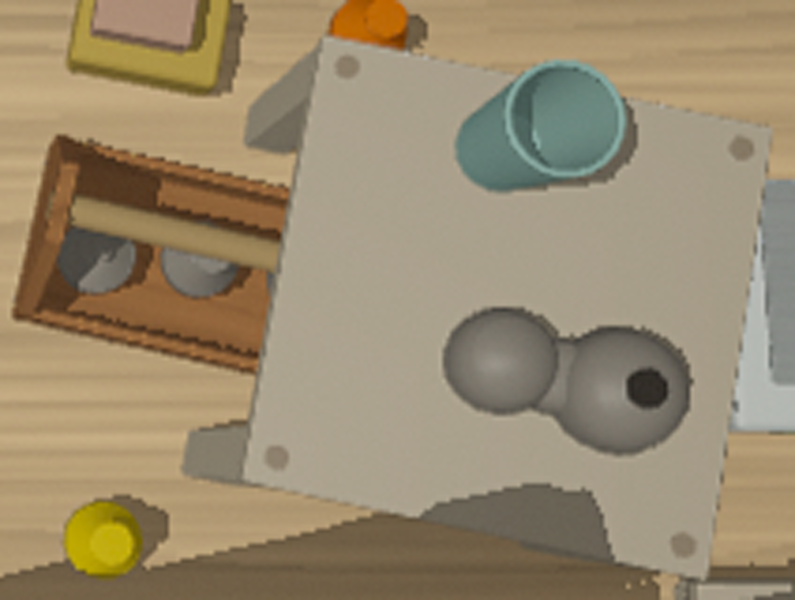

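View pics/sc.png

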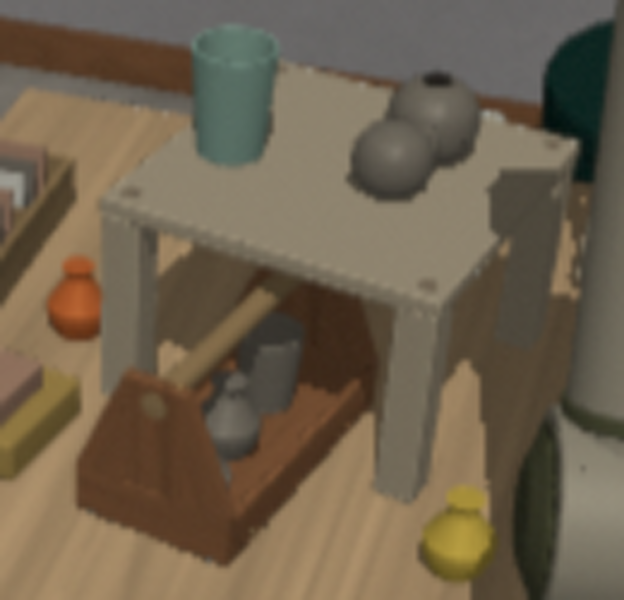

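Top crop: shelf corners are at (325,38), (770,128), (705,578) and (245,480), and the dowel axis runs (72,212)→(275,255). Side crop: the dowel end on the gable is at (153,405). Two grey pots are visible from above, at (97,260) and (200,265), and they belong to the carrier. The orange and yellow vases outside it are the look-alikes.

```bash
cat >h.py <<'E'
import numpy as np
def ray(n,u,v):
    d=np.load(n+".npz");K,V=d["K"],d["V"];R,t=V[:3,:3],V[:3,3]
    return -R.T@t, R.T@np.linalg.solve(K,[u,v,1])
def at_z(n,u,v,z):
    o,d=ray(n,u,v); return o+d*(z-o[2])/d[2]
T=lambda u,v,z:at_z("top",300+(u+.5)/3.75-.5,120+(v+.5)/3.75-.5,z)
S=lambda u,v,z:at_z("side",220+(u+.5)/4.8-.5,85+(v+.5)/4.8-.5,z)
E
python3 - <<'E'
from h import *
np.set_printoptions(precision=4,suppress=True)
c=np.array([T(*p,.196) for p in[(325,38),(770,128),(705,578),(245,480)]])
print(c,[np.linalg.norm(c[i]-c[i-1]) for i in range(4)])
C=c.mean(0); y=(c[0]+c[3]-c[1]-c[2])[:2]; y/=np.linalg.norm(y); x=np.array([y[1],-y[0]]); print("C",C,"y",y,"x",x)
f=lambda p:np.array([(p[:2]-C[:2])@x,(p[:2]-C[:2])@y])
for n,p in dict(dowA=T(72,212,.132),dowB=T(275,255,.132),sideend=S(153,405,.132),corn1=T(62,137,.09),c1=T(18,317,.045),gabtopL=T(72,168,.15),gabtopR=T(40,290,.045),
  pot1=T(97,262,.06),pot2=T(200,265,.06),sponge=T(205,93,.04),sp2=T(68,70,.04),scBL=S(222,562,0),scL=S(80,505,0),yel=S(458,575,0),shelfS=S(105,205,.196),shelfS2=S(435,308,.196)).items(): print(n,p,f(p))
E
```

```text
[[ 0.6839 -0.226   0.196 ]
 [ 0.6229 -0.5154  0.196 ]
 [ 0.3326 -0.4533  0.196 ]
 [ 0.3942 -0.1642  0.196 ]] [np.float64(0.29630667457143256), np.float64(0.29570693975706475), np.float64(0.2968801957163641), np.float64(0.29567650977979304)]
C [ 0.5084 -0.3397  0.196 ] y [0.2073 0.9783] x [ 0.9783 -0.2073]
dowA [ 0.5778 -0.0658  0.132 ] [0.0111 0.2824]
dowB [ 0.5475 -0.206   0.132 ] [0.0105 0.139 ]
sideend [ 0.5811 -0.0515  0.132 ] [0.0114 0.2971]
corn1 [ 0.6398 -0.0655  0.09  ] [0.0717 0.2955]
c1 [ 0.5122 -0.0364  0.045 ] [-0.0591  0.2975]
gabtopL [ 0.6055 -0.0638  0.15  ] [0.0378 0.2901]
gabtopR [ 0.5325 -0.0532  0.045 ] [-0.0358  0.2853]
pot1 [ 0.5518 -0.094   0.06  ] [-0.0085  0.2494]
pot2 [ 0.5495 -0.1702  0.06  ] [0.005  0.1743]
sponge [ 0.6845 -0.1822  0.04  ] [0.1396 0.1906]
sp2 [ 0.7027 -0.0778  0.04  ] [0.1358 0.2965]
scBL [ 0.5184 -0.0447 -0.    ] [-0.0514  0.2907]
scL [ 0.647  -0.0745  0.    ] [0.0807 0.2882]
yel [ 0.3397 -0.0915  0.    ] [-0.2165  0.2079]
shelfS [ 0.6754 -0.2142  0.196 ] [0.1374 0.1574]
shelfS2 [ 0.3947 -0.1558  0.196 ] [-0.1494  0.1563]
```

Checks agree: shelf side 0.296 (should be 0.300), gable outer face at y≈0.296 in both views. That puts the handle's middle at stand (0.011, 0.166), with 146 mm sticking out, and the carrier parallel to the stand. The gripper body would foul the shelf at the handle's middle. So I'll grip at y=0.215, draw it out, then regrip at the balance point to lift.

```bash
cat >>h.py <<'E'
from scipy.spatial.transform import Rotation
C=np.array([.5084,-.3397]);Y=np.array([.2073,.9783]);X=np.array([.9783,-.2073])
def P(x,y,z): return np.array([*(C+x*X+y*Y),z])
ya=np.array([*X,0]);za=np.array([0,0,-1.]);Q=Rotation.from_matrix(np.c_[np.cross(ya,za),ya,za]).as_quat()
E
python3 - <<'E'
from h import *
from bench import env, kinematics, monitor, eyes
import cv2
for a in [(.011,.215,.42),(.011,.215,.113),(.011,.385,.113),(.011,.335,.25)]: print(kinematics.ik(P(*a),Q))
s=monitor.sense()
env.movel([*s["position"][:2],.42],velocity=.2)
env.reach(P(.011,.215,.42),Q)
env.movel(P(.011,.215,.2),velocity=.15,frame=Q)
s=monitor.sense();print(s["clock"],s["position"],P(.011,.215,.2),s["contact_force"])
f=[eyes.grab_frame(n)["frame"][:,:,::-1] for n in("top","side")]
im=np.hstack([cv2.resize(f[0][120:260,300:450],(400,373)),cv2.resize(f[1][85:225,220:370],(400,373))])
cv2.imwrite("pics/pre.png",im)
E
```

```text
[-4.31690097e-01  4.07802881e-01  8.86245936e-01 -4.44089210e-16
  1.84754384e+00 -2.22880583e-01]
[-4.31690097e-01  5.42630299e-01  1.48062345e+00 -4.44089210e-16
  1.11833890e+00 -2.22880583e-01]
[-1.37266602e-01  5.84766665e-01  1.40971464e+00 -4.44089210e-16
  1.14711135e+00  7.15429130e-02]
[-2.23039559e-01  4.44136497e-01  1.26210761e+00 -4.44089210e-16
  1.43534855e+00 -1.42300442e-02]
4.5333 [ 0.56401379 -0.1317907   0.20076534] [ 0.5637308 -0.1316458  0.2      ] [-0.30258235 -0.70740691  0.16964933]
```

View pics/pre.png

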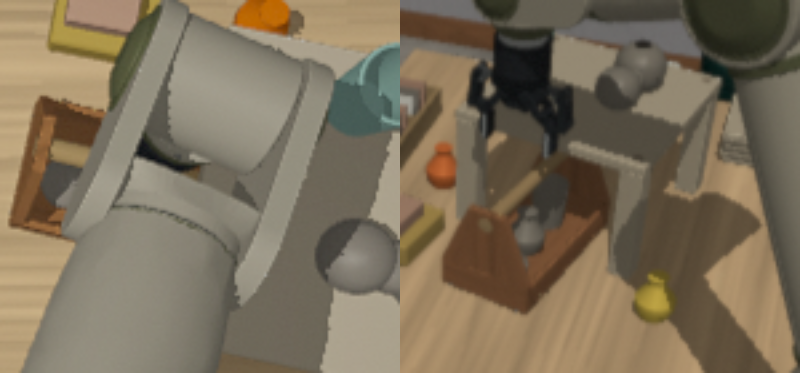

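The dowel passes between the open fingers: side tips are at about (485,140) and (548,150). The wrist stays about 9 cm clear of the cup and sculpture. Descending with a guard, then a firm grip and a slow draw.

```bash
python3 - <<'E'
from h import *
from bench import env, kinematics, monitor, eyes
import cv2
np.set_printoptions(precision=3,suppress=True)
hit=env.movel(P(.011,.215,.112),velocity=.06,guard=6)
s=monitor.sense();print(hit,s["position"],s["contact_force"])
if not hit:
    env.close_gripper(effort=40)
    s=monitor.sense();print(s["clock"],s["position"],s["contact_force"],s["ft_torque"],s["gripper_force"],s["finger_gap"]*85)
f=[eyes.grab_frame(n)["frame"][:,:,::-1] for n in("top","side")]
im=np.hstack([cv2.resize(f[0][120:260,300:450],(400,373)),cv2.resize(f[1][85:225,220:370],(400,373))])
cv2.imwrite("pics/grip.png",im)
E
```

```text
False [ 0.564 -0.132  0.112] [-0.104 -0.167  0.778]
6.8583 [ 0.564 -0.132  0.112] [-1.753 -0.311  0.036] [ 0.066  0.183 -0.131] 38.91952157020569 20.386922914474898
```

View pics/grip.png

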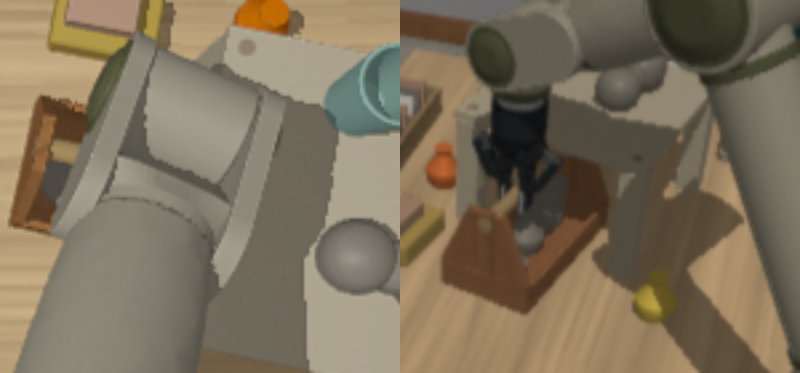

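The side view shows the fingers on the dowel at about (515,190), and the gap of 20 mm fits the 22 mm dowel. Drawing out.

```bash
python3 - <<'E'
from h import *
from bench import env, kinematics, monitor, eyes
import cv2
np.set_printoptions(precision=3,suppress=True)
p=monitor.sense()["position"]
for i in (1,2):
    hit=env.movel(p+np.array([*Y,0])*.085*i,velocity=.045,guard=9)
    s=monitor.sense();print(hit,s["clock"],s["position"],s["contact_force"],s["ft_torque"],s["finger_gap"]*85)
    if hit: break
f=[eyes.grab_frame(n)["frame"][:,:,::-1] for n in("top","side")]
im=np.hstack([cv2.resize(f[0][120:270,240:400],(400,375)),cv2.resize(f[1][85:235,200:360],(400,375))])
cv2.imwrite("pics/out.png",im)
E
```

```text
False 9.0 [ 0.581 -0.048  0.112] [-1.51  -0.402 -0.831] [-0.239 -0.043 -0.007] 20.547284885149594
False 11.0417 [0.599 0.035 0.112] [ 0.885 -1.15   1.247] [-0.244 -0.065 -0.002] 20.720957188108265
```

View pics/out.png

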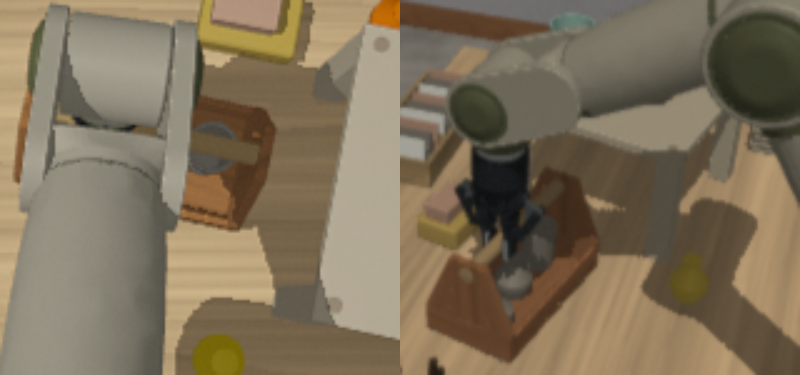

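The carrier is right out: the tail gable at top (265,155) is clear of the shelf edge at about (340,180), and the pots are standing. Measuring the handle's middle before regripping.

```bash
python3 - <<'E'
from h import *
from bench import env, kinematics, monitor, eyes
import cv2
np.set_printoptions(precision=3,suppress=True)
f=lambda p:np.array([(p[:2]-C)@X,(p[:2]-C)@Y])
a=f(at_z("top",240+258/2.5,120+152/2.5,.132));b=f(at_z("side",200+66/2.5,85+276/2.5,.132))
print("inner tail end",a,"front outer",b,"len (exp .248)",b-a, "mid est",a+[0,.118],b-[0,.13])
env.release()
x0=f(monitor.sense()["position"]);print(x0)
y=.166+.170
m=env.movel(P(x0[0],y,.112),velocity=.06,guard=6)
env.close_gripper(effort=70)
s=monitor.sense();print(m,s["clock"],f(s["position"]),s["contact_force"],s["ft_torque"],s["gripper_force"],s["finger_gap"]*85)
E
```

```text
inner tail end [0.012 0.218] front outer [0.008 0.47 ] len (exp .248) [-0.004  0.252] mid est [0.012 0.336] [0.008 0.34 ]
[0.011 0.385]
False 13.3667 [0.011 0.336] [-2.63   0.626  1.255] [ 0.093  0.035 -0.006] 68.21410775184631 19.803894056953787
```

Middle confirmed (0.336–0.340). First a small, slow lift to check the balance.

```bash
python3 - <<'E'
from h import *
from bench import env, monitor, eyes
import cv2
np.set_printoptions(precision=3,suppress=True)
p=monitor.sense()["position"]
env.movel(p+[0,0,.025],velocity=.025); env.hold(.4)
s=monitor.sense();print(s["clock"],s["position"],s["contact_force"],s["ft_torque"],s["gripper_force"])
f=[eyes.grab_frame(n)["frame"][:,:,::-1] for n in("top","side")]
im=np.hstack([cv2.resize(f[0][120:270,240:400],(400,375)),cv2.resize(f[1][85:235,200:360],(400,375))])
cv2.imwrite("pics/lift1.png",im)
E
```

```text
14.9167 [ 0.589 -0.013  0.137] [-0.94  -0.107 -7.424] [-0.     0.01   0.007] 68.79491329193115
```

View pics/lift1.png

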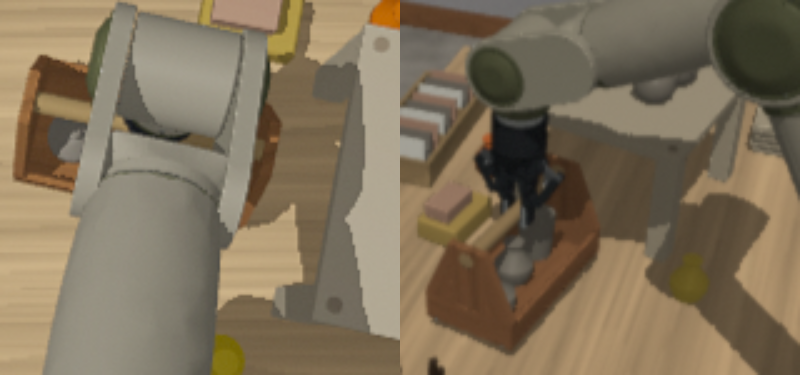

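The full weight (7.4 N) is on the gripper with almost no moment. The front dowel end rose from row 276 to 260, which fits the 25 mm lift, so it is level. Continuing the lift.

```bash
python3 - <<'E'
from h import *
from bench import env, monitor, eyes
import cv2
np.set_printoptions(precision=3,suppress=True)
p=monitor.sense()["position"]
env.movel(p+[0,0,.1],velocity=.04); env.hold(1.)
s=monitor.sense();print(s["clock"],s["position"],s["contact_force"],s["ft_torque"],s["gripper_force"],abs(s["qvel"]).max())
f=[eyes.grab_frame(n)["frame"][:,:,::-1] for n in("top","side")]
im=np.hstack([cv2.resize(f[0][110:270,230:400],(400,376)),cv2.resize(f[1][65:225,190:360],(400,376))])
cv2.imwrite("pics/lift2.png",im)
E
```

```text
18.6667 [ 0.589 -0.013  0.237] [-0.262 -0.423 -7.842] [-0.028  0.026 -0.026] 68.98800015449524 0.003575079525513872
```

View pics/lift2.png

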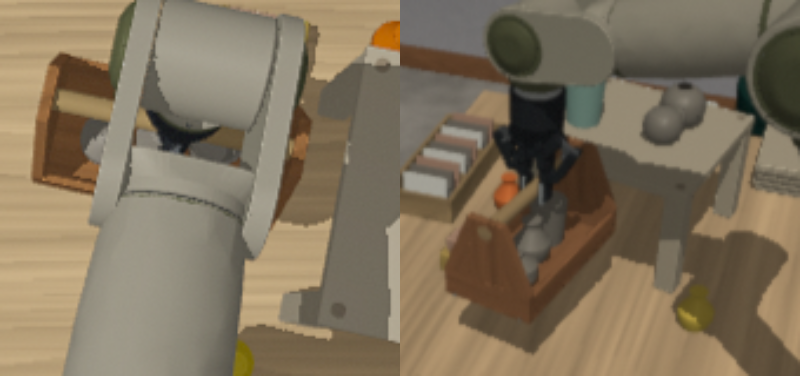

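The carrier hangs in the air with the pots standing. One numeric level check on the front dowel end at (485,232), handing in if it fits.

```bash
python3 - <<'E'
from h import *
from bench import job
f=lambda p:np.array([(p[:2]-C)@X,(p[:2]-C)@Y])
e=f(at_z("side",190+85/2.353,65+232/2.353,.257)); print(e,"expected ~[.010 .468]")
if abs(e-[.010,.468]).max()<.010: print(job.hand_in())
E
```

```text
[0.010468   0.46553717] expected ~[.010 .468]
the job is handed in; nothing more can be done
None
```

I drew the carrier out, lifted it about 12.5 cm and handed the job in with it held still and level in front of the shelf, the visible pots standing (the tool gave no verdict).

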